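# Set the running play of a lap head's spindle nut

### The arm

A 7-joint arm with a two-finger parallel gripper is mounted at the origin on a cart in front of the work surface, level with it; the furniture and walls round the work are solid. World frame = base frame: x ahead of the robot, y to its left, z up, the work surface at z = 0. Lengths are in m, angles in rad, forces in N, time in s.
With the tool pointing down it reaches from about 0.4 to 0.85 m from the base axis. Payload 10.4 kg.
Tool frame: the origin (TCP) lies at the very end of the fingers, on their centre line; the grasp point (between the pads) lies 19 mm behind it; z points along the fingers, y is the direction in which the jaws open and shut (so a half turn about z gives the same grasp; the last joint's range is limited). The gripper opens to 87 mm and grips with 3 to 60 N. Pads are 19 mm wide; open, the fingers measure 117 mm over their backs; the gripper's body (75 mm by 190 mm) begins 51 mm behind the grasp point.
Start: joints at [1.142, 0.332, -0.065, 1.46, 0.022, 1.35, -0.088], TCP at [0.247, -0.574, 0.223] pointing down, gripper open.
Joint ranges: [-2.6, 2.6], [-0.5, 2.12], [-1.47, 1.34], [0.16, 2.42], [-1.27, 4.41], [0.06, 2.06], [-2.6, 2.6]. Speed limits (rad/s): [2.22, 2.22, 2.79, 2.79, 3.14, 3.14, 3.14].

### API

Orientations are given as a unit quaternion [x, y, z, w].
In Python, from bench import read_state, imaging, r gives the robot as it stands. The module is installed in compiled form; this text tells all that it offers.
- The arm moves only by the tool move_arm, never from a script. Its argument "series" is a list of rows, each a list of 4 numbers: the shift along the tool's x, y, z in m, then the turn about the tool's z in rad. In form: [[x, y, z, roll], ...]. A call has 1 to 20 rows; each row is the pose to reach, as a shift and turn from the pose commanded when the call began, along the tool's axes at that moment; what a row does not reach only later rows make up. A row lasts 1/10 s, in which the tool goes at most 50 mm and 8.59 degrees, less where a joint would pass 70% of its speed; a pose out of reach is approached as far as the arm can. A call with a gripper value outside its range is refused whole. "claw" is the gripper's target within -1 to 1 (fully open at 1, half-way at 0, shut at -1), set as the call begins (left out, the last holds). The fingers move at their own pace and stop on an object; "newtons" is the grip in N (left out, the last holds). Time passes only in rows, so rows that repeat a pose let the fingers close. It gives the time, the measured TCP pose, the force and the opening at its end, in the units of the state.
- read_state(): the state, without advancing time (a new reading comes with each control period).
- imaging.camera(name): name is "side" or "top" or "wrist"; returns (picture, depth): 420x560x3 uint8, red, green, blue; 420x560 float32, m along the optical axis (not along the pixel's ray), 0 where there is no reading.
- imaging.get_calibration(name): a dict with "camera_matrix" (3x3 intrinsics, pixels), "R" (3x3) and "t" (3): a world point X has camera coordinates R X + t. Camera axes: x right, y down, z forward; pixel columns grow to the right and rows downward; lengths in m; the calibration is good to about 2 mm. A picture is of the moment at which its call begins: read the wrist's pose just before it. get_calibration takes no time and is no camera call; for the wrist camera it gives the pose at the moment of the call.
- r.close_job(): hands the job in, once; it reports no verdict.
The state is a dict: "time": time; "joint_positions": joint angles; "joint_vel": joint speeds; "joint_torque": joint torques, N m; "ee_pos": TCP position; "eef_rot": TCP orientation; "ft_force": force on the tool from outside, world axes, zero at the start; "torque": the same for the moment, N m; "width": finger opening in m.
Only numpy, scipy, OpenCV 4.12 (cv2) and the standard library are available. Lean on these libraries where they do the work, as an engineer would, in place of code of your own. Each camera call takes 0.05 s, during which the arm holds its last target.

### The job

Set the spindle play on the little lap head on the bench: first swing its reversing lever straight up into neutral and leave it there, then screw the knurled nut on the upright spindle down (clockwise from above) until it bottoms out on its shoulder. Then back the nut off a quarter turn and keep hold of it so that it cannot creep: finish with the nut still gripped between the fingers at a quarter turn open and the lever still upright, and leave the other things on the bench where they lie.

Things in the scene. Friction and masses are not known exactly. Their poses are not given: they have to be found in the camera images.
- lap_head: grey cast lap head fixed to the bench: base plate 100 x 230 x 12 mm, origin at the centre of its underside, x to its rear, y along its long side, z up. At y = +55 mm stands the bearing housing with spindle and knurled nut, at y = -75 mm a bracket 44 mm long in x, 36 mm in y, 70 mm high with the reversing lever, between them a belt cover 41 mm high
- knurled_nut: knurled steel nut on the spindle, 44 mm across, 26 mm high; origin on the spindle axis at its underside. Sinks and rises with the thread, 4 mm a turn; this frame does not turn with it. The spindle stands up to 18 mm out of its top; grip its rim from above. Turns stiffly (about 0.06 N m), stays where it is left
- nut_seat (a point): on the spindle axis, top of the fixed steel shoulder on which the nut bottoms out, 68 mm above the bench. The shoulder is 32 mm across and 23 mm high; below it the round housing, 62 to 82 mm across, has its top 45 mm above the bench. The threaded spindle, 18 mm across, reaches 44 mm above this point
- nut_turn (a joint): how far the nut is open, rad: 0 = bottomed out on the shoulder (hard stop), growing as it is unscrewed (anticlockwise from above); a quarter turn is 1.57. Starts between 1.8 and 3.4. A black index mark on the nut's top points to the head's front (-x), where the housing has a raised rib, when it is bottomed out
- reversing_lever (a joint): angle of the reversing lever, rad: 0 = straight up (neutral), negative = leaning to the head's front (-x), positive = to its rear; limits -0.75 and 0.75. It starts leaning to the front by 0.4 to 0.68. Stiff hinge (about 0.12 N m), stays where it is left
- lever_ball (a point): centre of the black ball, 22 mm across, at the lever's top; 78 mm from the hinge. The stem below it is 9 mm across
- lever_hinge (a point): the lever's hinge point, 46 mm above the bench; the hinge axis is the head's y axis
- bench_block: bystander: square steel bench block 62 x 62 x 20 mm lying behind the head, origin at its underside
- silver_cuff: bystander: open silver cuff 54 x 59 x 22 mm lying behind the head, origin at its underside
- agate_lump: bystander: small abrasive lump 23 x 27 x 17 mm lying in front of the head, origin at its underside
- hinged_tin: bystander: closed flat tin 65 x 98 x 20 mm lying at the back left, origin at its underside

How it is judged:
By the outcome, as a careful person would: the job done as asked, in the order asked, and still so for the second after the job is handed in, while the arm keeps its last pose, push and grip.
It also fails if it takes over 58 s, if anything falls off the work surface, if the arm or the gripper's body presses on something with over 40 N, if the wrist force passes 120 N, or if a joint passes its speed limit or range.

## Working session

There is one attempt and no reset: what is moved stays moved. The work goes in short steps, Python scripts to look and compute and a tool call to move; the robot and the scene stay as the last step left them, time stands still between calls to the robot, and variables do not carry over. Pictures are saved under pics/ and viewed, and the job is handed in when it is done.

Besides the shell and the picture viewer there is one more tool, called after ">>>" as name(argument=value, ...), one argument or row to a line, values as JSON. move_arm: Moves the arm, as the interface text tells. Its arguments: {"type":"object","properties":{"series":{"type":"array","items":{"type":"array","items":{"type":"number"}}},"claw":{"type":"number"},"newtons":{"type":"number"}},"required":["series"]}

```bash
mkdir -p pics
cat > h.py <<'E'
import numpy as np,cv2
from bench import read_state, imaging, r
def snap(n,f):
    c=imaging.get_calibration(n); p,d=imaging.camera(n)
    cv2.imwrite('pics/%s.png'%f,cv2.cvtColor(p,cv2.COLOR_RGB2BGR)); np.savez('pics/%s.npz'%f,p=p,d=d,K=c['camera_matrix'],R=c['R'],t=c['t'])
    return p,d,c
def cloud(f):
    z=np.load('pics/%s.npz'%f); d=z['d']; v,u=np.mgrid[:d.shape[0],:d.shape[1]]
    pc=np.stack([u,v,np.ones_like(u)],-1)@np.linalg.inv(z['K']).T*d[...,None]
    return (pc-z['t'])@z['R'], d>0, z
def proj(z,X):
    c=z['R']@np.array(X)+z['t']; q=z['K']@c; return q[:2]/q[2]
E
python3 - <<'E'
from h import *
s=read_state(); print({k:np.round(v,3) for k,v in s.items()})
for n in('top','side','wrist'):
    p,d,c=snap(n,n+'0'); print(n,np.round(-np.array(c['R']).T@c['t'],3))
E
```

```text
{'time': np.float64(0.0), 'joint_positions': array([ 1.142,  0.333, -0.065,  1.461,  0.022,  1.35 , -0.088]), 'joint_vel': array([ 0.001,  0.   , -0.001,  0.   , -0.001,  0.   , -0.   ]), 'joint_torque': array([ 1.0000e-03, -6.2325e+01,  2.5000e-02, -3.8990e+01, -6.1000e-02,
        4.0000e-02,  0.0000e+00]), 'ee_pos': array([ 0.247, -0.574,  0.222]), 'eef_rot': array([ 0.979,  0.202, -0.   , -0.001]), 'ft_force': array([-0.363,  0.092,  0.736]), 'torque': array([-0.036,  0.057, -0.005]), 'width': np.float64(0.087)}
top [0.554 0.04  0.935]
side [0.489 0.762 0.63 ]
wrist [ 0.322 -0.544  0.383]
```

View pics/top0.png

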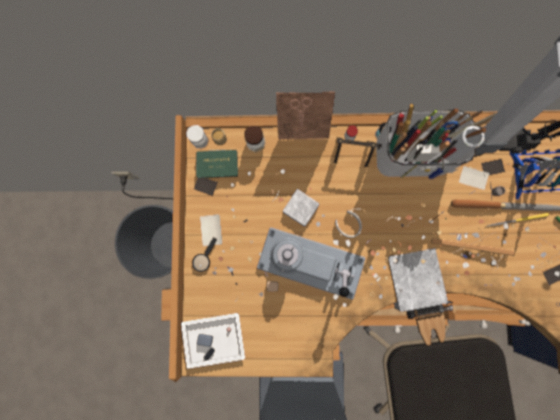

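View pics/side0.png

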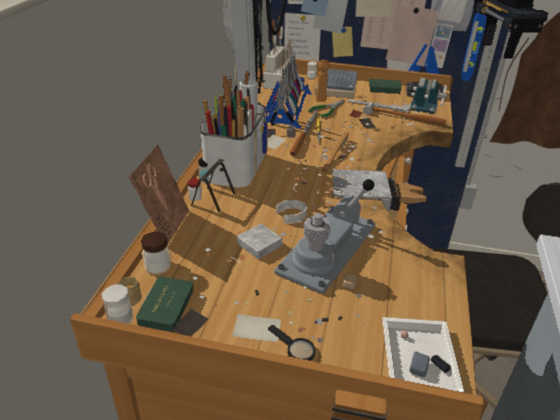

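The top view shows the head at about (310,263), the nut at (288,255) and the lever ball at (344,292). The block is at (300,207) and the cuff at (349,222). I'll measure these more finely.

Run:
```python
from h import *
P,m,z=cloud('top0')
print(z['K'][0,0])
a=cv2.resize(cv2.cvtColor(z['p'][215:315,240:380],cv2.COLOR_RGB2BGR),None,fx=5,fy=5,interpolation=cv2.INTER_CUBIC)
cv2.imwrite('pics/topc.png',a)
P2,m2,z2=cloud('side0')
b=cv2.resize(cv2.cvtColor(z2['p'][165:295,265:395],cv2.COLOR_RGB2BGR),None,fx=4.6,fy=4.6,interpolation=cv2.INTER_CUBIC)
cv2.imwrite('pics/sidec.png',b)
for v,u in [(255,288),(245,288),(292,344),(290,345),(240,266),(272,262),(298,352),(262,360),(285,344)]: print((u,v),np.round(P[v,u],3))
for v,u in [(185,368),(186,369),(217,318)]: print('s',(u,v),np.round(P2[v,u],3))
# base plate by height 9-15mm
for nm,(Q,mm) in dict(t=(P,m),s=(P2,m2)).items():
    reg=mm&(Q[...,0]>.3)&(Q[...,0]<.8)&(abs(Q[...,1])<.3)
    for lo,hi in[(.105,.14),(.085,.1),(.006,.016),(.037,.049)]:
        k=reg&(Q[...,2]>lo)&(Q[...,2]<hi); print(nm,lo,k.sum(),np.round(np.median(Q[k],0),3) if k.any() else '')
```

```text
401.8781810534786
(288, 255) [0.569 0.045 0.115]
(288, 245) [0.59  0.045 0.098]
(344, 292) [ 0.496 -0.064  0.127]
(345, 290) [ 0.5   -0.067  0.126]
(266, 240) [0.606 0.096 0.013]
(262, 272) [0.533 0.106 0.003]
(352, 298) [ 0.475 -0.096  0.016]
(360, 262) [ 0.555 -0.116  0.02 ]
(344, 285) [ 0.508 -0.068  0.099]
s (368, 185) [ 0.497 -0.053  0.122]
s (369, 186) [ 0.495 -0.057  0.117]
s (318, 217) [0.571 0.053 0.112]
t 0.105 900 [ 0.753 -0.225  0.123]
t 0.085 529 [0.584 0.031 0.096]
t 0.006 6448 [ 0.539 -0.053  0.01 ]
t 0.037 2326 [0.553 0.044 0.042]
s 0.105 904 [ 0.761 -0.181  0.118]
s 0.085 648 [0.583 0.042 0.094]
s 0.006 6102 [0.542 0.103 0.01 ]
s 0.037 2947 [0.55  0.292 0.041]
```

View pics/topc.png

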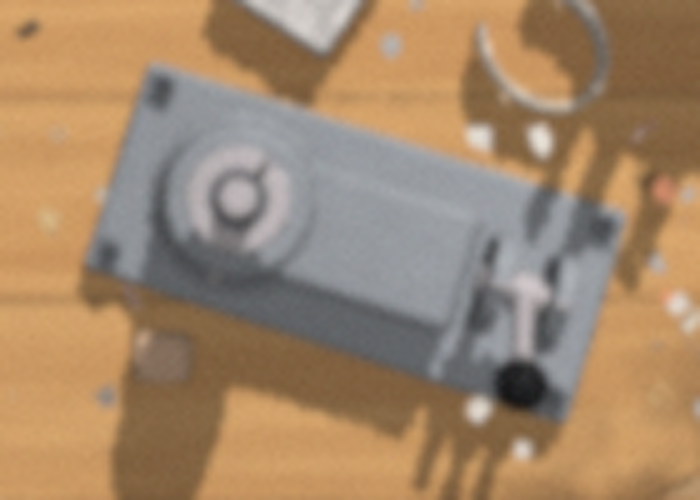

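View pics/sidec.png

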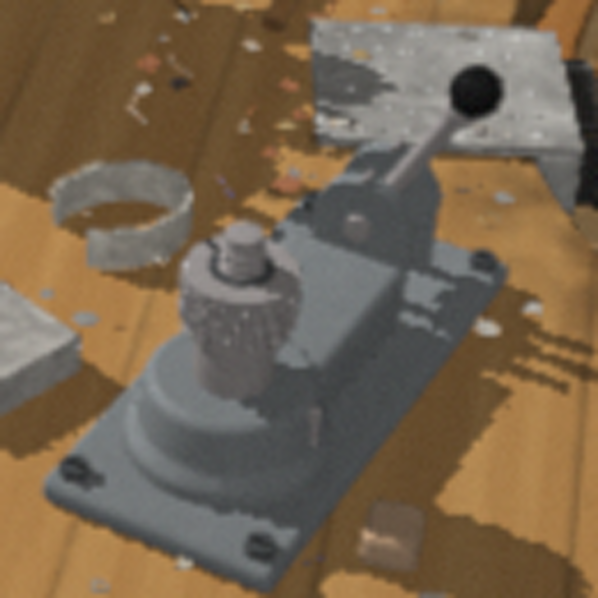

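View pics/wrist0.png

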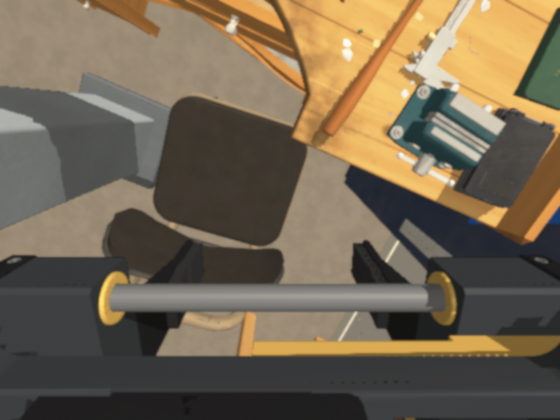

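```bash
cat > fit.py <<'E'
from h import *
from scipy.optimize import least_squares
zt=np.load('pics/top0.npz'); zs=np.load('pics/side0.npz')
T=lambda c:((np.array(c)+.5)/5-.5+[240,215]); S=lambda c:((np.array(c)+.5)/4.6-.5+[265,165])
# front=-x ; housing +y
obs=[(zt,T((150,65)),(.05,.115,.012)),(zt,T((625,215)),(.05,-.115,.012)),(zt,T((567,420)),(-.05,-.115,.012)),(zt,T((90,267)),(-.05,.115,.010)),
(zt,T((238,196)),(0,.055,.112)),(zs,S((247,230)),(0,.055,.112)),(zs,S((47,490)),(.05,.115,.010)),(zs,S((268,588)),(-.05,.115,.010)),(zs,S((507,270)),(-.05,-.115,.010))]
def W(p,X): c,s=np.cos(p[2]),np.sin(p[2]); return np.array([p[0]+c*X[0]-s*X[1],p[1]+s*X[0]+c*X[1],X[2]])
def ball(p): return (.078*np.sin(p[3]),-.075,.046+.078*np.cos(p[3]))
def f(p):
    e=[proj(z,W(p,X))-u for z,u,X in obs]
    e+=[proj(zt,W(p,ball(p)))-T((521,383)),proj(zs,W(p,ball(p)))-S((476,91))]
    return np.concatenate(e)
if __name__=='__main__':
    s=least_squares(f,[.55,0,-.27,-.5],loss='soft_l1'); p=s.x; print(np.round(p,4)); print(np.round(f(p).reshape(-1,2),2))
    print('spindle',W(p,(0,.055,.068)),'ball',W(p,ball(p)),'neutral ball',W(p,(0,-.075,.124)))
    # nut mark
    print('rib px',proj(zt,W(p,(-.02,.055,.096))),'nut top c',proj(zt,W(p,(0,.055,.096))))
    from numpy import load
    for fn in('top0','side0'):
        P,m,z=cloud(fn)
        k=m&(np.hypot(P[...,0]-W(p,(0,.055,0))[0],P[...,1]-W(p,(0,.055,0))[1])<.021)&(P[...,2]>.088)&(P[...,2]<.103); print(fn,k.sum(),np.median(P[k],0))
        q=P[m&(np.abs(P[...,0]-.55)<.15)&(np.abs(P[...,1])<.2)&(np.abs(P[...,2])<.006)];print('bench z',np.median(q[:,2]))
        a=W(p,(0,.055,0)); k=m&(np.hypot(P[...,0]-a[0],P[...,1]-a[1])<.015)&(P[...,2]>.106); print('sp top',np.mean(P[k],0))
E
python3 fit.py
```

```text
[ 0.5543 -0.0046 -0.3089 -0.4772]
[[-0.84 -1.08]
 [ 0.72 -1.08]
 [-0.02  0.71]
 [-1.98  0.2 ]
 [-0.44  0.38]
 [-0.06  0.37]
 [-1.42 -1.42]
 [ 1.38 -1.41]
 [ 1.19 -1.33]
 [-0.21 -0.29]
 [ 0.11  0.1 ]]
spindle [0.57101733 0.0477948  0.068     ] ball [ 0.49736833 -0.06516124  0.11528751] neutral ball [ 0.53149509 -0.07605185  0.124     ]
rib px [283.96602392 263.60024893] nut top c [286.83142007 254.34713638]
top0 262 [0.57161874 0.04756511 0.09701512]
bench z 0.0010632694827794487
sp top [0.56976402 0.04747955 0.11185648]
side0 238 [0.56877063 0.05381708 0.09559104]
bench z -9.44361591103362e-05
sp top [0.57120975 0.050405   0.11063383]
```

>>> move_arm(
  series=[
    [0.03,-0.026,0,-0.06],
    [0.065,-0.055,0,-0.13],
    [0.1,-0.085,0,-0.2],
    [0.135,-0.115,0,-0.27],
    [0.17,-0.145,0,-0.34],
    [0.205,-0.175,0,-0.41],
    [0.24,-0.205,0,-0.48],
    [0.275,-0.235,0,-0.55],
    [0.31,-0.265,0,-0.62],
    [0.345,-0.295,0,-0.69],
    [0.38,-0.325,0,-0.76],
    [0.41,-0.35,0,-0.82],
    [0.425,-0.363,0,-0.855],
    [0.431,-0.368,0,-0.855],
    [0.431,-0.368,0,-0.855],
    [0.431,-0.368,0,-0.855],
  ],
  claw=1,
  newtons=15,
)

```text
time: 1.75
ee_pos: [0.4969, -0.0679, 0.2223]
eef_rot: [0.809, 0.588, -0.0, 0.0]
ft_force: [-0.4, -0.6, 0.6]
width: 0.0871
```

Run:
```python
from fit import *
s=read_state(); print({k:np.round(v,3) for k,v in s.items()})
p,d,c=snap('wrist','wrist1')
p,d,c=snap('side','side1')
z=np.load('pics/wrist1.npz')
q=np.array([.5543,-.0046,-.3089,-.4772])
print('ball pred',proj(z,W(q,ball(q))),'hinge',proj(z,W(q,(0,-.075,.046))),'nut',proj(z,W(q,(0,.055,.096))))
```

```text
{'time': np.float64(1.75), 'joint_positions': array([ 0.597,  0.1  , -0.583,  1.754,  0.058,  1.305, -0.312]), 'joint_vel': array([ 0.008, -0.005,  0.003,  0.001, -0.002,  0.001,  0.002]), 'joint_torque': array([-1.1340e+00, -4.0442e+01, -2.8410e+00, -3.8681e+01, -1.6200e-01,
       -1.3000e-02, -5.6000e-02]), 'ee_pos': array([ 0.497, -0.068,  0.222]), 'eef_rot': array([ 0.809,  0.588, -0.   ,  0.   ]), 'ft_force': array([-0.395, -0.605,  0.603]), 'torque': array([-0.007, -0.086, -0.012]), 'width': np.float64(0.087)}
ball pred [275.05193884 199.88593741] hinge [307.22839797 182.84037958] nut [316.64747139  45.99367472]
```

View pics/wrist1.png

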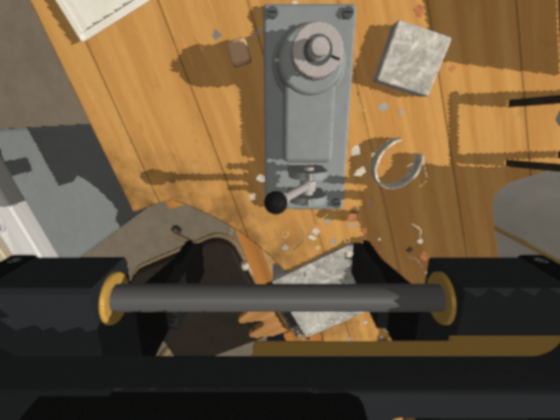

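>>> move_arm(
  series=[
    [0,0,0.03,0],
    [0,0,0.06,0],
    [0,0,0.085,0],
    [0,0,0.105,0],
    [0,0,0.114,0],
    [0,0,0.114,0],
    [0,0,0.114,0],
  ],
)

```text
time: 2.55
ee_pos: [0.4979, -0.0664, 0.1094]
eef_rot: [0.808, 0.589, 0.0, 0.0]
ft_force: [-0.3, 0.4, 0.1]
width: 0.0872
```

>>> move_arm(
  series=[
    [0,0,0,0],
    [0,0,0,0],
    [0,0,0,0],
    [0,0,0,0],
    [0,0,0,0],
    [0,0,0,0],
    [0,0,0,0],
  ],
  claw=-1,
  newtons=8,
)

```text
time: 3.25
ee_pos: [0.4975, -0.066, 0.1085]
eef_rot: [0.808, 0.59, -0.0, 0.0]
ft_force: [0.9, -0.4, 0.5]
width: 0.0393
```

Run:
```python
from fit import *
s=read_state(); print({k:np.round(v,3) for k,v in s.items()})
p,d,c=snap('side','side2')
a=cv2.imread('pics/side2.png')[120:300,250:430]; cv2.imwrite('pics/side2c.png',cv2.resize(a,None,fx=3.3,fy=3.3,interpolation=cv2.INTER_CUBIC))
```

```text
{'time': np.float64(3.25), 'joint_positions': array([ 0.571,  0.212, -0.581,  1.894,  0.132,  1.074, -0.373]), 'joint_vel': array([ 0.002, -0.   ,  0.001,  0.   ,  0.002, -0.001,  0.001]), 'joint_torque': array([-0.0000e+00, -4.4748e+01, -3.9200e+00, -3.4875e+01, -6.0000e-02,
        9.0000e-03,  0.0000e+00]), 'ee_pos': array([ 0.497, -0.066,  0.109]), 'eef_rot': array([ 0.808,  0.59 , -0.   ,  0.   ]), 'ft_force': array([ 0.895, -0.428,  0.464]), 'torque': array([-0.006, -0.106, -0.046]), 'width': np.float64(0.039)}
```

View pics/side2c.png

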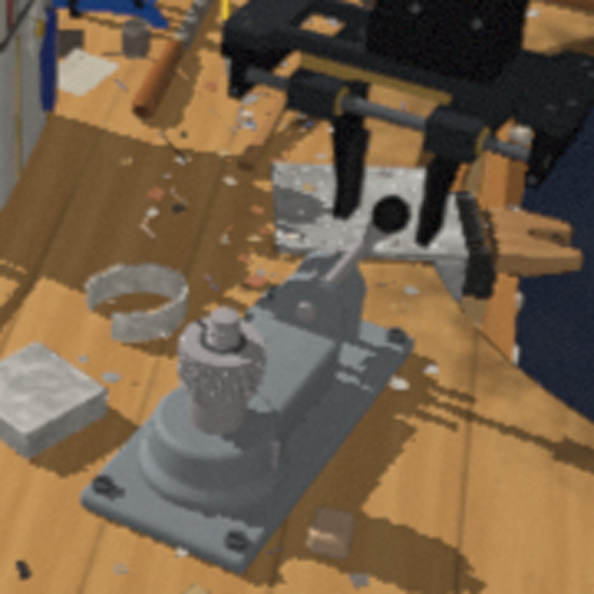

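The fingers straddle the ball and are still closing.

>>> move_arm(
  series=[
    [0,0,0,0],
    [0,0,0,0],
    [0,0,0,0],
    [0,0,0,0],
    [0,0,0,0],
  ],
)

```text
time: 3.8
ee_pos: [0.4972, -0.0659, 0.1085]
eef_rot: [0.808, 0.59, -0.0, -0.0]
ft_force: [-4.0, 0.2, 3.0]
width: 0.021
```

>>> move_arm(
  series=[
    [0,0.004,-0.002,0],
    [0,0.009,-0.004,0],
    [0,0.014,-0.0055,0],
    [0,0.019,-0.007,0],
    [0,0.024,-0.008,0],
    [0,0.029,-0.0085,0],
    [0,0.033,-0.009,0],
    [0,0.036,-0.009,0],
    [0,0.036,-0.009,0],
    [0,0.036,-0.009,0],
    [0,0.036,-0.009,0],
  ],
)

```text
time: 4.9
ee_pos: [0.532, -0.0771, 0.1175]
eef_rot: [0.808, 0.589, 0.0, 0.0]
ft_force: [0.9, -1.0, -0.7]
width: 0.0206
```

Run:
```python
from fit import *
s=read_state(); print({k:np.round(v,4) for k,v in s.items()})
q=np.array([.5543,-.0046,-.3089,-.4772])
d=s['ee_pos'][:2]-q[:2]; c,sn=np.cos(q[2]),np.sin(q[2]); print('head xy',c*d[0]+sn*d[1],-sn*d[0]+c*d[1])
p,d,c=snap('side','side3')
a=cv2.imread('pics/side3.png')[120:300,250:430]; cv2.imwrite('pics/side3c.png',cv2.resize(a,None,fx=3.3,fy=3.3,interpolation=cv2.INTER_CUBIC))
```

```text
{'time': np.float64(4.9), 'joint_positions': array([ 0.5548,  0.2784, -0.5671,  1.7976,  0.1657,  1.1121, -0.3785]), 'joint_vel': array([-0.0003, -0.001 , -0.002 ,  0.001 ,  0.0005,  0.0009, -0.0014]), 'joint_torque': array([-3.38900e-01, -5.03323e+01, -5.52540e+00, -3.56540e+01,
       -2.38100e-01,  1.10000e-03, -5.00000e-04]), 'ee_pos': array([ 0.532 , -0.0771,  0.1175]), 'eef_rot': array([8.078e-01, 5.894e-01, 2.000e-04, 3.000e-04]), 'ft_force': array([ 0.9239, -0.9676, -0.7174]), 'torque': array([-0.1671,  0.0215,  0.0142]), 'width': np.float64(0.0206)}
head xy 0.0007795913503528436 -0.0758777985943981
```

View pics/side3c.png

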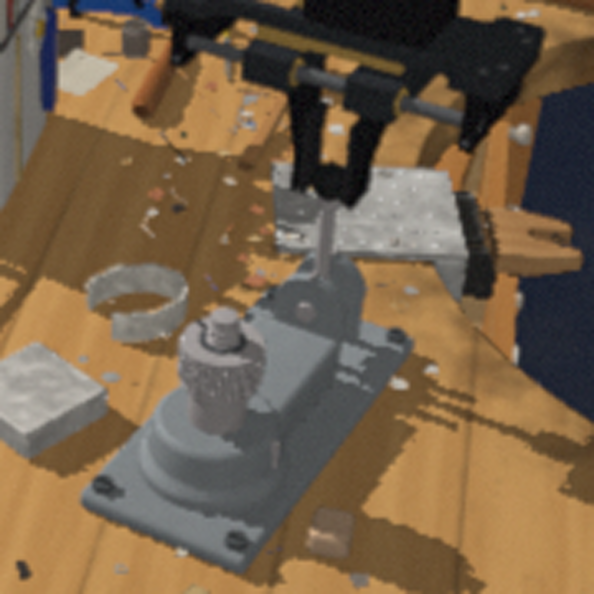

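The lever now looks upright in the grip. I'll release it, rise and check.

>>> move_arm(
  series=[
    [0,0,0,0],
    [0,0,0,0],
    [0,0,0,0],
    [0,0,0,0],
    [0,0,-0.02,0],
    [0,0,-0.05,0],
    [0,0,-0.08,0],
    [0,0,-0.08,0],
  ],
  claw=1,
)

```text
time: 5.75
ee_pos: [0.5339, -0.0769, 0.2017]
eef_rot: [0.808, 0.59, 0.002, 0.002]
ft_force: [-0.1, -0.8, 0.2]
width: 0.0769
```

Run:
```python
from fit import *
s=read_state(); print({k:np.round(v,4) for k,v in s.items() if k in('time','ee_pos','joint_positions','width')})
p,d,c=snap('side','side4')
p,d,c=snap('wrist','wrist4')
p,d,c=snap('top','top4')
z=np.load('pics/side4.npz'); q=np.array([.5543,-.0046,-.3089,0])
for n in('side4','wrist4','top4'):
    z=np.load('pics/%s.npz'%n); print(n,[np.round(proj(z,W([*q[:3],a],ball([*q[:3],a]))),1) for a in(-.1,0,.1)])
    g=z['p'].astype(int).max(-1); e=proj(z,W(q,ball(q))).round().astype(int)
    v,u=np.mgrid[:420,:560]; k=(g<45)&(np.hypot(u-e[0],v-e[1])<16); print(k.sum(),u[k].mean(),v[k].mean())
a=cv2.imread('pics/side4.png')[120:300,250:430]; cv2.imwrite('pics/side4c.png',cv2.resize(a,None,fx=3.3,fy=3.3,interpolation=cv2.INTER_CUBIC))
```

```text
{'time': np.float64(5.75), 'joint_positions': array([ 0.5726,  0.1994, -0.578 ,  1.6986,  0.1148,  1.2708, -0.3395]), 'ee_pos': array([ 0.5339, -0.0769,  0.2017]), 'width': np.float64(0.0769)}
side4 [array([354.6, 176.2]), array([350.8, 174.8]), array([346.9, 173.8])]
81 349.7283950617284 174.7037037037037
wrist4 [array([263.4, 213.1]), array([273. , 213.3]), array([282.5, 213.1])]
441 274.94104308390024 215.30612244897958
top4 [array([348.1, 277.5]), array([349.3, 273.7]), array([350.3, 270. ])]
48 352.0625 280.5833333333333
```

View pics/side4c.png

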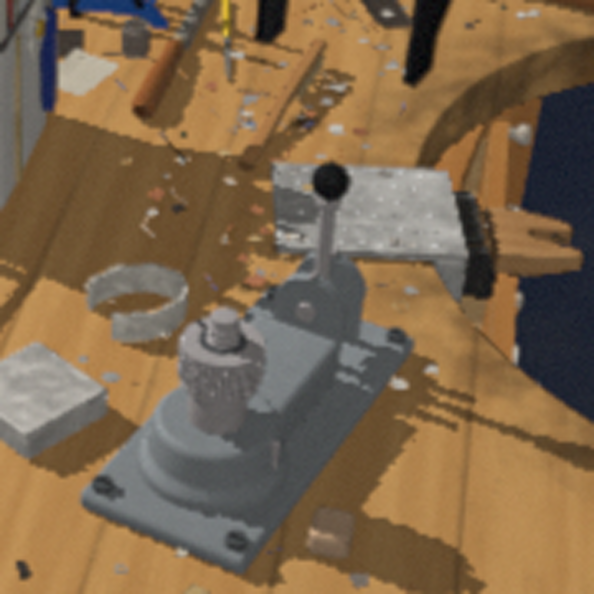

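View pics/wrist4.png

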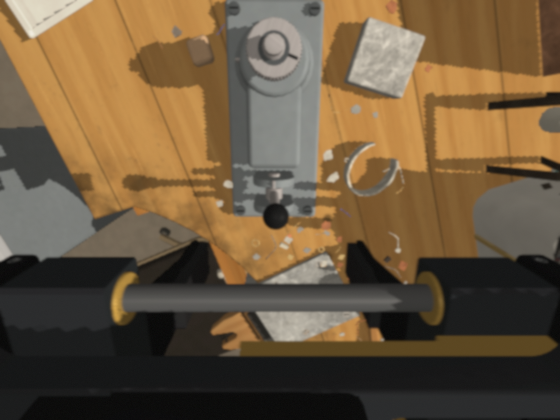

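>>> move_arm(
  series=[
    [0.015,0,0,-0.14],
    [0.03,0,0,-0.28],
    [0.045,0,0,-0.42],
    [0.06,0,0,-0.56],
    [0.075,0,0,-0.7],
    [0.09,0,0,-0.84],
    [0.105,-0.001,0,-0.98],
    [0.12,-0.001,0,-1.12],
    [0.13,-0.001,0,-1.26],
    [0.131,-0.001,0,-1.4],
    [0.131,-0.001,0,-1.5],
    [0.131,-0.001,0,-1.5],
    [0.131,-0.001,0,-1.5],
    [0.131,-0.001,0,-1.5],
  ],
)

```text
time: 7.3
ee_pos: [0.5706, 0.0479, 0.1971]
eef_rot: [0.19, 0.982, -0.0, -0.0]
ft_force: [-0.4, -1.0, -0.9]
width: 0.0871
```

Run:
```python
from fit import *
s=read_state(); print({k:np.round(v,4) for k,v in s.items() if k in('time','ee_pos','eef_rot','joint_positions','width','torque','ft_force')})
z=np.load('pics/wrist4.npz'); q=np.array([.5543,-.0046,-.3089,0])
print('pred sp top',proj(z,W(q,(0,.055,.112))), 'nut top',proj(z,W(q,(0,.055,.0957))),'corners',[proj(z,W(q,(a,b,.012))).round(1) for a,b in((-.05,-.115),(.05,-.115))])
a=cv2.imread('pics/wrist4.png')[0:230,190:360]; cv2.imwrite('pics/wrist4c.png',cv2.resize(a,None,fx=2.6,fy=2.6,interpolation=cv2.INTER_CUBIC))
P,m,z=cloud('wrist4')
k=m&(np.hypot(P[...,0]-.571,P[...,1]-.0478)<.016)&(P[...,2]>.106);print(k.sum(),P[k].mean(0))
k=m&(np.hypot(P[...,0]-.571,P[...,1]-.0478)<.03)&(P[...,2]>.092)&(P[...,2]<.1);print(k.sum(),P[k].mean(0),P[k].min(0),P[k].max(0))
```

```text
{'time': np.float64(7.3), 'joint_positions': array([ 0.517 ,  0.3415, -0.8309,  1.6044,  0.2587,  1.3111,  0.8353]), 'ee_pos': array([0.5706, 0.0479, 0.1971]), 'eef_rot': array([ 1.905e-01,  9.817e-01, -1.000e-04, -3.000e-04]), 'ft_force': array([-0.4428, -1.0478, -0.9245]), 'torque': array([ 0.1004, -0.1311, -0.0298]), 'width': np.float64(0.0871)}
pred sp top [272.31684182  38.83705697] nut top [272.56503285  43.59743843] corners [array([232.5, 215.3]), array([315.5, 215.2])]
359 [0.57112139 0.04443963 0.11115968]
2191 [0.5712475  0.044642   0.09524675] [0.54952953 0.02280151 0.09201306] [0.5932745  0.06640931 0.09998773]
```

View pics/wrist4c.png

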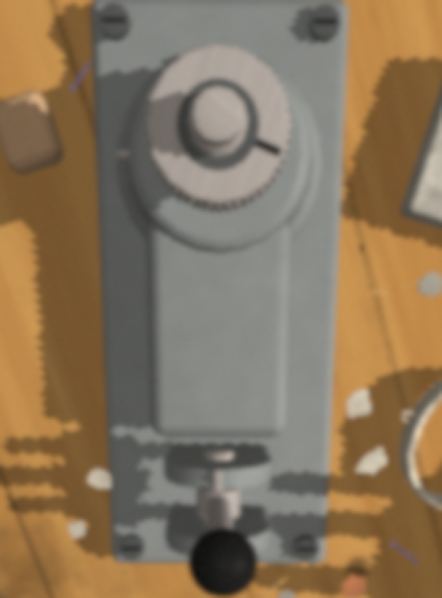

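>>> move_arm(
  series=[
    [-0.001,-0.001,0.03,0],
    [-0.001,-0.001,0.06,0],
    [-0.001,-0.001,0.085,0],
    [-0.001,-0.001,0.105,0],
    [-0.001,-0.001,0.12,0],
    [-0.001,-0.001,0.128,0],
    [-0.001,-0.001,0.131,0],
    [-0.001,-0.001,0.131,0],
    [-0.001,-0.001,0.131,0],
  ],
)

```text
time: 8.2
ee_pos: [0.5719, 0.0469, 0.0674]
eef_rot: [0.189, 0.982, 0.0, 0.001]
ft_force: [-1.2, 0.7, 0.5]
width: 0.0868
```

>>> move_arm(
  series=[
    [0,0,0,0],
    [0,0,0,0],
    [0,0,0,0],
    [0,0,0,0],
    [0,0,0,0],
    [0,0,0,0],
    [0,0,0,0],
    [0,0,0,0],
  ],
  claw=-1,
  newtons=10,
)

```text
time: 9.0
ee_pos: [0.5713, 0.0468, 0.0665]
eef_rot: [0.189, 0.982, 0.0, 0.0]
ft_force: [-0.0, 1.0, -0.1]
width: 0.0437
```

Run:
```python
from fit import *
s=read_state(); print({k:np.round(v,4) for k,v in s.items() if k in('time','ee_pos','eef_rot','joint_positions','width','torque','ft_force')})
```

```text
{'time': np.float64(9.0), 'joint_positions': array([ 0.4686,  0.4752, -0.7767,  1.7404,  0.3722,  1.0795,  0.7582]), 'ee_pos': array([0.5713, 0.0468, 0.0665]), 'eef_rot': array([0.1892, 0.9819, 0.    , 0.    ]), 'ft_force': array([-0.0391,  0.9725, -0.0594]), 'torque': array([ 0.1554, -0.1683, -0.0347]), 'width': np.float64(0.0437)}
```

>>> move_arm(
  series=[
    [0,0,0,0],
    [0,0,0,0],
    [0,0,0,0],
    [0,0,0,0],
  ],
  newtons=25,
)

```text
time: 9.4
ee_pos: [0.5713, 0.0468, 0.0666]
eef_rot: [0.189, 0.982, 0.0, 0.0]
ft_force: [1.9, 0.9, -0.7]
width: 0.0432
```

Run:
```python
from fit import *
s=read_state(); print({k:np.round(v,4) for k,v in s.items() if k in('time','ee_pos','eef_rot','joint_positions','width','torque','ft_force')})
p,d,c=snap('side','side5')
a=cv2.imread('pics/side5.png')[100:300,230:430]; cv2.imwrite('pics/side5c.png',cv2.resize(a,None,fx=3,fy=3,interpolation=cv2.INTER_CUBIC))
```

```text
{'time': np.float64(9.4), 'joint_positions': array([ 0.4685,  0.4751, -0.7767,  1.7404,  0.3722,  1.0795,  0.7582]), 'ee_pos': array([0.5713, 0.0468, 0.0666]), 'eef_rot': array([1.892e-01, 9.819e-01, 0.000e+00, 1.000e-04]), 'ft_force': array([ 1.9489,  0.8839, -0.7467]), 'torque': array([ 0.208 , -0.2238,  0.0187]), 'width': np.float64(0.0432)}
```

View pics/side5c.png

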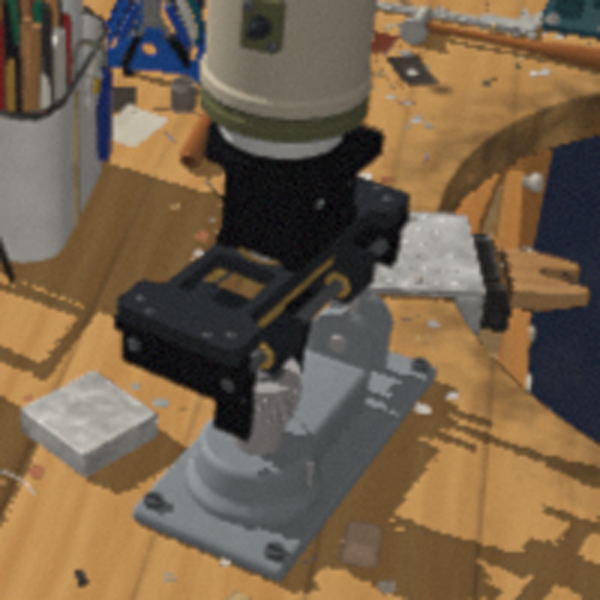

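>>> move_arm(
  series=[
    [0,0,0.0001,0.08],
    [0,0,0.0001,0.18],
    [0,0,0.0002,0.28],
    [0,0,0.0002,0.38],
    [0,0,0.0003,0.48],
    [0,0,0.0004,0.58],
    [0,0,0.0004,0.68],
    [0,0,0.0005,0.78],
    [0,0,0.0006,0.88],
    [0,0,0.0006,0.98],
    [0,0,0.0007,1.08],
    [0,0,0.0008,1.18],
    [0,0,0.0008,1.28],
    [0,0,0.0009,1.36],
    [0,0,0.0009,1.4],
  ],
)

```text
time: 10.95
ee_pos: [0.5702, 0.0462, 0.0655]
eef_rot: [0.778, 0.628, -0.001, -0.0]
ft_force: [-5.9, -1.6, 4.1]
width: 0.0435
```

```bash
cat > st.py <<'E'
from fit import *
s=read_state(); print({k:np.round(v,4) for k,v in s.items() if k in('time','ee_pos','joint_positions','joint_torque','width','torque','ft_force')})
q=s['eef_rot']; print('psi',2*np.arctan2(q[1],q[0]))
E
python3 st.py
```

```text
{'time': np.float64(10.95), 'joint_positions': array([ 0.271 ,  0.4099, -0.5218,  1.7521,  0.2328,  1.0439, -0.5467]), 'joint_torque': array([-3.93100e-01, -5.64250e+01, -7.47070e+00, -3.52403e+01,
       -3.82000e-02, -2.02120e+00,  6.00000e-02]), 'ee_pos': array([0.5702, 0.0462, 0.0655]), 'ft_force': array([-5.9445, -1.645 ,  4.1108]), 'torque': array([-0.3988,  1.1871,  0.0991]), 'width': np.float64(0.0435)}
psi 1.357537716468323
```

>>> move_arm(
  series=[
    [0,-0.0005,0.0001,0.1],
    [0,-0.001,0.0001,0.2],
    [0,-0.001,0.0002,0.3],
    [0,-0.001,0.0002,0.4],
    [0,-0.001,0.0003,0.5],
    [0,-0.001,0.0004,0.6],
    [0,-0.001,0.0004,0.7],
    [0,-0.001,0.0005,0.8],
    [0,-0.001,0.0006,0.9],
    [0,-0.001,0.0006,1.0],
    [0,-0.001,0.0006,1.05],
    [0,-0.001,0.0006,1.05],
  ],
)

```text
time: 12.15
ee_pos: [0.5693, 0.0469, 0.0649]
eef_rot: [0.988, 0.154, -0.001, 0.0]
ft_force: [-5.0, -1.1, 3.5]
width: 0.0434
```

```bash
python3 st.py
```

```text
{'time': np.float64(12.15), 'joint_positions': array([ 0.1264,  0.3805, -0.3453,  1.763 ,  0.1478,  1.0256, -1.5339]), 'joint_torque': array([ -0.365 , -57.8977,  -3.7205, -35.7345,   0.224 ,  -1.937 ,
        -0.9757]), 'ee_pos': array([0.5693, 0.0469, 0.0649]), 'ft_force': array([-5.036 , -1.1495,  3.4716]), 'torque': array([-0.1321,  1.2582, -0.0493]), 'width': np.float64(0.0434)}
psi 0.3101168824634244
```

>>> move_arm(
  series=[
    [0,0,0,0],
    [0,0,0,0],
  ],
)

```text
time: 12.35
ee_pos: [0.5694, 0.0469, 0.0649]
eef_rot: [0.988, 0.156, -0.001, 0.0]
ft_force: [-6.2, -1.8, 4.5]
width: 0.0434
```

```bash
python3 st.py
```

```text
{'time': np.float64(12.35), 'joint_positions': array([ 0.127 ,  0.3807, -0.3459,  1.7629,  0.1479,  1.0256, -1.5316]), 'joint_torque': array([-9.82000e-02, -5.76920e+01, -3.81260e+00, -3.56823e+01,
        3.44500e-01, -1.96720e+00,  5.62000e-02]), 'ee_pos': array([0.5694, 0.0469, 0.0649]), 'ft_force': array([-6.2202, -1.7731,  4.5169]), 'torque': array([-0.0313,  1.2706, -0.0347]), 'width': np.float64(0.0434)}
psi 0.31246996935336163
```

>>> move_arm(
  series=[
    [0,0,0,0.04],
    [0,0,0,0.08],
    [0,0,0,0.08],
    [0,0,0,0.08],
  ],
)

```text
time: 12.75
ee_pos: [0.5693, 0.0469, 0.0648]
eef_rot: [0.993, 0.116, -0.001, 0.0]
ft_force: [-5.6, -0.2, 2.5]
width: 0.0434
```

```bash
python3 st.py
```

```text
{'time': np.float64(12.75), 'joint_positions': array([ 0.116 ,  0.3791, -0.3327,  1.7636,  0.1419,  1.0246, -1.6073]), 'joint_torque': array([ 3.68000e-02, -5.79167e+01, -3.48500e+00, -3.57689e+01,
        3.97900e-01, -1.92140e+00,  2.20000e-03]), 'ee_pos': array([0.5693, 0.0469, 0.0648]), 'ft_force': array([-5.5589, -0.164 ,  2.513 ]), 'torque': array([-0.0691,  1.3075, -0.0586]), 'width': np.float64(0.0434)}
psi 0.23248815331419928
```

>>> move_arm(
  series=[
    [0,0,0,0.04],
    [0,0,0,0.08],
    [0,0,0,0.12],
    [0,0,0,0.12],
    [0,0,0,0.12],
  ],
)

```text
time: 13.25
ee_pos: [0.5693, 0.0471, 0.0648]
eef_rot: [0.998, 0.056, -0.001, 0.0]
ft_force: [-5.4, 0.6, 3.4]
width: 0.0436
```

```bash
python3 st.py
```

```text
{'time': np.float64(13.25), 'joint_positions': array([ 0.0996,  0.3768, -0.3132,  1.7646,  0.1329,  1.0232, -1.7208]), 'joint_torque': array([ 2.32300e-01, -5.82593e+01, -3.00620e+00, -3.58780e+01,
        4.82800e-01, -1.83320e+00,  2.00000e-03]), 'ee_pos': array([0.5693, 0.0471, 0.0648]), 'ft_force': array([-5.4461,  0.5823,  3.4038]), 'torque': array([ 0.0646,  1.262 , -0.0058]), 'width': np.float64(0.0436)}
psi 0.11265194156988233
```

>>> move_arm(
  series=[
    [0,0,0,0.04],
    [0,0,0,0.08],
    [0,0,0,0.12],
    [0,0,0,0.12],
    [0,0,0,0.12],
  ],
)

```text
time: 13.75
ee_pos: [0.5692, 0.0472, 0.0647]
eef_rot: [1.0, -0.004, -0.001, 0.0]
ft_force: [-4.7, 1.0, 1.8]
width: 0.0435
```

```bash
python3 st.py
```

```text
{'time': np.float64(13.75), 'joint_positions': array([ 0.0834,  0.3747, -0.2937,  1.7655,  0.1241,  1.0218, -1.8343]), 'joint_torque': array([ 4.46900e-01, -5.86079e+01, -2.51970e+00, -3.59640e+01,
        5.47000e-01, -1.72230e+00, -2.42000e-02]), 'ee_pos': array([0.5692, 0.0472, 0.0647]), 'ft_force': array([-4.7206,  1.004 ,  1.8371]), 'torque': array([ 0.0949,  1.1602, -0.0098]), 'width': np.float64(0.0435)}
psi -0.007238195486949615
```

>>> move_arm(
  series=[
    [0,0,0,0.04],
    [0,0,0,0.08],
    [0,0,0,0.08],
    [0,0,0,0.08],
  ],
)

```text
time: 14.15
ee_pos: [0.5702, 0.0472, 0.0648]
eef_rot: [0.999, -0.043, -0.0, 0.0]
ft_force: [-0.6, 0.1, -1.8]
width: 0.0436
```

```bash
python3 st.py
```

```text
{'time': np.float64(14.15), 'joint_positions': array([ 0.0726,  0.3735, -0.2806,  1.7654,  0.1189,  1.0195, -1.9093]), 'joint_torque': array([ 9.90700e-01, -6.00968e+01, -2.00390e+00, -3.50167e+01,
       -1.39000e-02, -2.37800e-01, -6.83700e-01]), 'ee_pos': array([0.5702, 0.0472, 0.0648]), 'ft_force': array([-0.6324,  0.0518, -1.8048]), 'torque': array([0.2754, 0.116 , 0.5477]), 'width': np.float64(0.0436)}
psi -0.08640612062920586
```

>>> move_arm(
  series=[
    [0,0,0,0.04],
    [0,0,0,0.08],
    [0,0,0,0.08],
    [0,0,0,0.08],
  ],
)

```text
time: 14.55
ee_pos: [0.5704, 0.0472, 0.065]
eef_rot: [0.997, -0.083, 0.0, -0.0]
ft_force: [1.1, 1.1, -0.7]
width: 0.0435
```

```bash
python3 st.py
```

```text
{'time': np.float64(14.55), 'joint_positions': array([ 0.0618,  0.372 , -0.2675,  1.7658,  0.113 ,  1.0185, -1.9854]), 'joint_torque': array([  1.0589, -60.1292,  -1.7532, -34.4106,   0.0625,   0.202 ,
        -0.5647]), 'ee_pos': array([0.5704, 0.0472, 0.065 ]), 'ft_force': array([ 1.1041,  1.1158, -0.733 ]), 'torque': array([ 0.2826, -0.1048,  0.4541]), 'width': np.float64(0.0435)}
psi -0.16696898117494188
```

Bottomed out: the torque jumped to about 0.5 N m and the fingers began to slip near psi ≈ -0.05. I'll unwind in small steps to find the zero-torque point.

>>> move_arm(
  series=[
    [0,0,0,-0.02],
    [0,0,0,-0.02],
  ],
  newtons=30,
)

```text
time: 14.75
ee_pos: [0.5705, 0.0472, 0.065]
eef_rot: [0.997, -0.074, 0.0, -0.0]
ft_force: [0.4, 2.3, -1.6]
width: 0.0432
```

```bash
python3 st.py
```

```text
{'time': np.float64(14.75), 'joint_positions': array([ 0.0647,  0.3723, -0.2708,  1.7656,  0.1142,  1.0187, -1.9668]), 'joint_torque': array([  1.1863, -60.2986,  -1.7782, -34.268 ,   0.4465,   0.4045,
         0.1694]), 'ee_pos': array([0.5705, 0.0472, 0.065 ]), 'ft_force': array([ 0.4026,  2.2515, -1.5885]), 'torque': array([ 0.4875, -0.2147,  0.2207]), 'width': np.float64(0.0432)}
psi -0.14759493031127996
```

>>> move_arm(
  series=[
    [0,0,0,-0.02],
    [0,0,0,-0.02],
  ],
)

```text
time: 14.95
ee_pos: [0.5704, 0.0471, 0.0651]
eef_rot: [0.998, -0.064, 0.0, -0.0]
ft_force: [1.8, 3.1, -3.3]
width: 0.0434
```

```bash
python3 st.py
```

```text
{'time': np.float64(14.95), 'joint_positions': array([ 0.0673,  0.3726, -0.2739,  1.7655,  0.1156,  1.0189, -1.9484]), 'joint_torque': array([  1.367 , -60.4041,  -1.67  , -34.1356,   0.6372,   0.566 ,
         0.2959]), 'ee_pos': array([0.5704, 0.0471, 0.0651]), 'ft_force': array([ 1.8373,  3.1274, -3.308 ]), 'torque': array([ 0.6226, -0.2993, -0.0352]), 'width': np.float64(0.0434)}
psi -0.1281909818635625
```

>>> move_arm(
  series=[
    [0,0,0,-0.02],
    [0,0,0,-0.02],
  ],
)

```text
time: 15.15
ee_pos: [0.5705, 0.0471, 0.0651]
eef_rot: [0.999, -0.054, 0.0, -0.0]
ft_force: [1.4, 3.0, -3.4]
width: 0.0432
```

```bash
python3 st.py
```

```text
{'time': np.float64(15.15), 'joint_positions': array([ 0.07  ,  0.3729, -0.2771,  1.7653,  0.1172,  1.0192, -1.9295]), 'joint_torque': array([  1.5588, -60.431 ,  -1.5253, -34.0005,   0.7158,   0.6917,
         0.2895]), 'ee_pos': array([0.5705, 0.0471, 0.0651]), 'ft_force': array([ 1.4478,  3.0129, -3.4285]), 'torque': array([ 0.671 , -0.2979,  0.0482]), 'width': np.float64(0.0432)}
psi -0.10815383733111512
```

>>> move_arm(
  series=[
    [0,0,-0.0001,-0.1],
    [0,0,-0.0001,-0.2],
    [0,0,-0.0002,-0.3],
    [0,0,-0.0003,-0.4],
    [0,0,-0.0003,-0.5],
    [0,0,-0.0004,-0.6],
    [0,0,-0.0004,-0.7],
    [0,0,-0.0005,-0.8],
    [0,0,-0.0006,-0.9],
    [0,0,-0.0006,-1.0],
    [0,0,-0.0007,-1.1],
    [0,0,-0.0008,-1.2],
    [0,0,-0.0009,-1.3],
    [0,0,-0.0009,-1.4],
    [0,0,-0.001,-1.47],
    [0,0,-0.001,-1.52],
    [0,0,-0.001,-1.55],
    [0,0,-0.001,-1.55],
    [0,0,-0.001,-1.55],
    [0,0,-0.001,-1.55],
  ],
)

```text
time: 17.15
ee_pos: [0.5703, 0.0472, 0.0661]
eef_rot: [0.752, 0.659, 0.0, -0.0]
ft_force: [0.5, 5.0, -2.0]
width: 0.0433
```

```bash
python3 st.py
python3 - <<'E'
from h import *
for n in('side','wrist','top'):
    snap(n,n+'6')
a=cv2.imread('pics/side6.png')[100:300,230:430]; cv2.imwrite('pics/side6c.png',cv2.resize(a,None,fx=3,fy=3,interpolation=cv2.INTER_CUBIC))
E
```

```text
{'time': np.float64(17.15), 'joint_positions': array([ 0.2814,  0.4106, -0.5357,  1.753 ,  0.238 ,  1.0428, -0.4691]), 'joint_torque': array([ 2.74130e+00, -5.92588e+01, -4.53320e+00, -3.39036e+01,
        1.13370e+00,  8.69100e-01, -5.58000e-02]), 'ee_pos': array([0.5703, 0.0472, 0.0661]), 'ft_force': array([ 0.4989,  4.9563, -1.9636]), 'torque': array([ 1.0523, -0.3478, -0.0089]), 'width': np.float64(0.0433)}
psi 1.440264542957679
```

View pics/side6c.png

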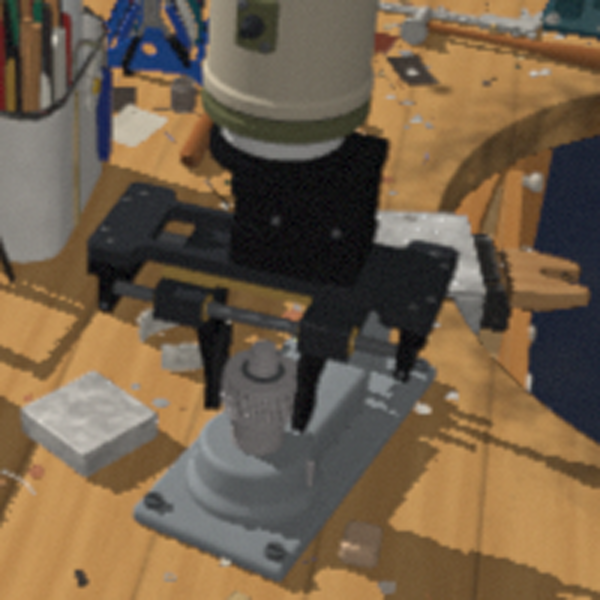

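View pics/wrist6.png

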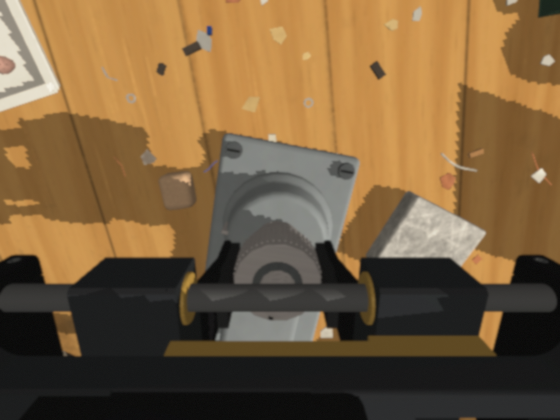

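Run:
```python
from fit import *
z=np.load('pics/wrist6.npz'); q=np.array([.5543,-.0046,-.3089,0])
c0=np.array([.5704,.0470]); zt=.095
for rr in(.013,.020):
  for a in(1.37,1.47,1.57,1.67,1.77):
    th=np.pi+a+q[2]; print(rr,a,proj(z,[c0[0]+rr*np.cos(th),c0[1]+rr*np.sin(th),zt]).round(1))
print('centre',proj(z,[*c0,zt]))
a=cv2.imread('pics/wrist6.png')[230:350,200:360]; cv2.imwrite('pics/wrist6c.png',cv2.resize(a,None,fx=4.5,fy=4.5,interpolation=cv2.INTER_CUBIC))
# lever ball check in top
P,m,z=cloud('top6'); print('ball top px',proj(z,W(q,ball(q))))
```

```text
0.013 1.37 [265.2 302.8]
0.013 1.47 [267.7 303.5]
0.013 1.57 [270.2 304. ]
0.013 1.67 [272.8 304.3]
0.013 1.77 [275.3 304.4]
0.02 1.37 [260.3 313.8]
0.02 1.47 [264.  314.9]
0.02 1.57 [267.8 315.6]
0.02 1.67 [271.7 316.1]
0.02 1.77 [275.6 316.2]
centre [274.77491037 281.59717173]
ball top px [349.25163293 273.73939222]
```

View pics/wrist6c.png

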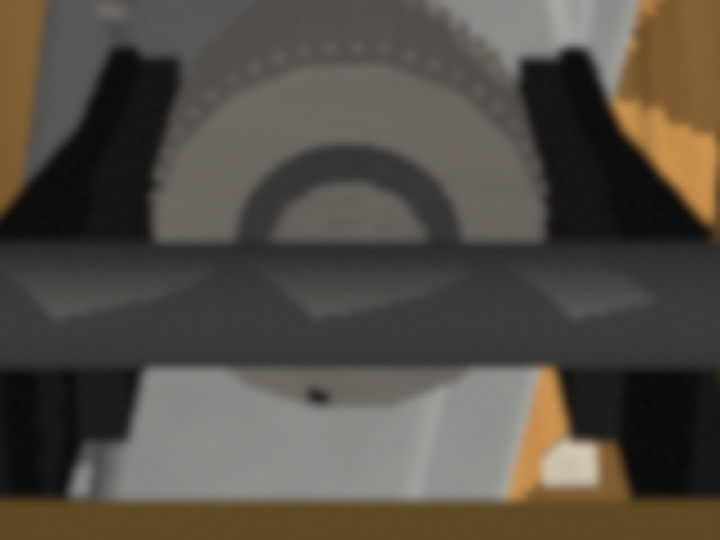

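View pics/top6.png

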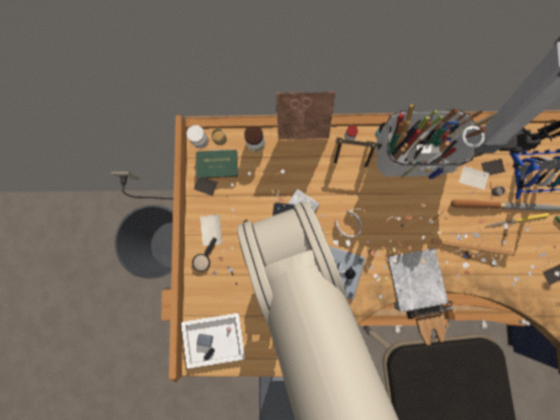

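The index mark at (270,318) in the wrist view matches the prediction for 1.57 rad, after correcting for the nut-centre offset. The lever ball is at (349,273) in the top view, where neutral predicts it. I'm handing in.

```bash
python3 -c "
from bench import r,read_state
print(r.close_job()); print(read_state()['time'])"
```

```text
the job is handed in; nothing more can be done
None
the job is handed in; nothing more can be done
```

The lever is upright in neutral and the nut is a quarter turn open, still gripped at 30 N. I handed the job in at about 17.3 s.

- **Lever:** I gripped the ball, swung it to neutral and released it before touching the nut. The side and wrist views put it within about 0.03 rad of upright. In the last top picture the ball is still in the neutral place.
- **Nut:** I screwed it clockwise about 2.8 rad until the torque jumped to about 0.5 N m at the stop. The fingers slipped slightly on the rim there. I took the zero after unwinding that torque, then backed off 1.57 rad from it.
- **Check on the quarter turn:** the index mark in the wrist view, corrected for a 2.7 pixel offset of the nut centre, agrees with 1.57 to about 0.05 rad.
- **Disagreement:** the cameras differed by 2–3 mm on where the spindle stands along y. Closing the fingers on the nut settled it, and the side forces I read stayed at about 6 N or less.
- **Other things on the bench:** I touched none of them. The block, cuff and lump look unmoved in the last pictures, as far as they are in view. I did not check the tin separately.

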